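# Set the tab-locked program selector, then switch the parts cleaner on

## Robot

A 6-joint arm with a two-finger parallel gripper is mounted at the origin on the work surface. World frame = base frame: x ahead of the robot, y to its left, z up, the work surface at z = 0. Lengths are in m, angles in degrees, forces in N, time in s.
With the tool pointing down it reaches from about 0.35 to 0.875 m from the base axis. Payload 4.2 kg.
Tool frame: the origin (TCP) lies between the finger pads; the fingertips stand 25 mm ahead of it and the grasp point (between the pads) lies 6 mm ahead of it (r.tips_ahead is the distance from the TCP to the fingertips, in m); z points along the fingers, y is the direction in which the jaws open and shut (so a half turn about z gives the same grasp; the last joint's range is limited). The gripper opens to 87 mm and grips with 3 to 60 N. Pads are 19 mm wide; open, the fingers measure 117 mm over their backs; the gripper's body (75 mm by 190 mm) begins 51 mm behind the grasp point.
Start: joints at [-49.584, 22.042, 0.453, 0, -68.411, -14.817], TCP at [0.27, -0.564, 0.248] pointing down, gripper open.
Joint ranges: [-179.83, 179.83], [-69.29, 118.12], [-61.27, 80.66], [-181.25, 117.63], [-171.15, -9.14], [-177.46, 177.46]. Speed limits (degrees/s): [159.86, 159.86, 180, 180, 180, 180].

## Interface

Orientations are given as a 3x3 rotation matrix whose columns are the frame's x, y, z axes.
In Python, from station import r, vision, finish_job gives the robot as it stands.
- The arm moves only by the shell command python3 -m jog 'ROWS'. ROWS is a JSON object of lists of equal length, an entry for each row: "rot": the turn, a rotation vector about the world's x, y, z in degrees, a list of three; "delta_pos": the shift along the world's x, y, z in mm, a list of three; "grip": the opening in per cent of the stroke, from 0 (shut) to 100 (fully open). A call has 1 to 10 rows; each row shifts and turns the commanded pose from where the row before left it; what a row does not reach is not made up. A row lasts 1/12 s, in which the tool goes at most 41.7 mm and 7.16 degrees, less where a joint would pass 70% of its speed; a pose out of reach is approached as far as the arm can. A call with a gripper value outside its range is refused whole. The fingers move at their own pace and stop on an object; the grip force is fixed at half the most. Time passes only in rows, so rows that do not move let the fingers close. It gives the time, the measured TCP pose, the force and the opening at its end, in the units of the state.
- r.sense(): the state, without advancing time (a new reading comes with each control period).
- vision.capture(name): name is "side" or "top" or "wrist"; returns a dict with "frame" (400x640x3 uint8, red, green, blue), "K" (3x3 intrinsics, pixels), "xyz" and "orientation" of the camera in the world. Camera axes: x right, y up, looking along -z (the intrinsics and any distortion apply to the point x, -y, -z); pixel columns grow to the right and rows downward; lengths in m; the calibration is good to about 2 mm. A picture is of the moment at which its call begins. There is no depth.
- finish_job(): hands the job in, once; it reports no verdict.
The state is a dict: "time_s": time; "joints": joint angles; "joint_velocities": joint speeds; "effort": joint torques, N m; "tcp_pos": TCP position; "ee_rot": TCP orientation; "wrist_force": force on the tool from outside, world axes, zero at the start; "moment": the same for the moment, N m; "gripper_width": opening from 0.0 (shut) to 1.0 (fully open).
Only numpy, scipy, OpenCV 4.12 (cv2) and the standard library are available. Lean on these libraries where they do the work, as an engineer would, in place of code of your own. Each camera call takes 0.05 s, during which the arm holds its last target. There are 200 camera calls.

## Task

Start the watch-parts cleaner: first, with the power still off, pinch both release tabs of the program selector, turn it clockwise until its pointer stands at the long bar mark, and let go so that the tabs spring out and lock it there. Then, on the other console, pull the paddle-ended power toggle outward over its guard, flip it up the slope (away from the console's front edge) to ON and let it drop fully home. Leave everything else on the bench standing where it is.

Things in the scene. Friction and masses are not known exactly. Their poses are not given: they have to be found in the camera images.
- selector_console: Fixed grey wedge console, aluminium face, 170 mm deep (x), 150 mm wide (y), 30 mm high at its front edge (-x), 128 mm at the back. Origin: centre of the underside; z up. The face slopes 30 degrees: its normal leans 30 degrees from vertical toward -x; face centre 79 mm above the underside. It carries the selector on a black disc (92 mm diameter) ringed by steel lock blocks, 10.5 mm above the face.
- dial_grip (a point): Pinch point of the selector: on its turning axis at the face centre, 36 mm above the face. z: turning axis, out of the face. y: the line through the two tabs. x: toward the pointer. Black bar hub, 40 mm along x, 22 mm along y, top 46 mm above the face, white pointer line at its +x end.
- dial (a joint): Selector angle (rad), growing clockwise seen facing it; -0.85 to 1.03. At 0 the tab line lies across the face (console y) and the pointer points up the slope. Starts in the off sector, -0.85 to -0.35, where it plays freely. Locks at 0.05 (dot), 0.50 (long bar mark: wanted) and 0.95 (dot): let go within 0.06, elsewhere the tabs stay in. Friction 0.05 N m. Turns out of a lock only with both tabs in.
- bar_mark (a point): Fixed point on the face: middle of the long dark bar mark, 20 x 4 mm, 60 mm from the selector's axis, to which the pointer must point. The other two marks are round dots of 6 mm.
- tab_l (a joint): Inward travel (m) of the tab at +y of dial_grip: 0 out, 0.008 fully in; the lock is free beyond 0.0045. Spring 3 N (out) to 7 N (in). A plain grey ribbed upright plate, 18 mm wide (x), outer face 28 mm from the axis (56 mm over both tabs, 40 mm when in), from 13 to 46 mm above the face. Its foot and steel tooth reach 38 mm from the axis but stay below 13 mm: fingertips may go down to 16 mm above the face.
- tab_r (a joint): The same for the equal tab at -y of dial_grip.
- power_console: Fixed wedge console of the same size, slope and frame as the selector console. It carries the locking power toggle in the middle of its face, between two steel guard cheeks 22 mm high (26 mm over both along y); also a small round meter and two fuse caps, lower than 13 mm above the face.
- bat_end (a point): Centre of the flat-sided steel paddle at the end of the toggle's 7 mm thick bat: 14 mm (x) x 16 mm (y, the way to grip it) x 22 mm (z). z axis: along the bat, outward (the pull direction). y axis: the hinge line of the toggle (console y). The bat's hinge lies 50 mm behind this point along -z when the bat is not pulled (2 mm above the face, at the face centre).
- power (a joint): Toggle angle (rad) about its hinge: 0 off, bat leaning 0.40 from the face normal toward the console's front edge; 0.80 on, leaning 0.40 the other way, up the slope. Its cross pin is stopped by the guard (free only at 0 to 0.1 and 0.7 to 0.8) unless the bat is pulled out. The bat swings through 0.8 rad, so a firm grip must turn with it. It stays where it is left (friction 0.05 N m). Starts at 0 to 0.08.
- bat_pull (a joint): Outward pull of the bat along its own axis (m): 0 home, 0.009 fully out. More than 0.005 clears the guard. Spring 4 N (home) to 8 N (out) draws it home.
- press: Bystander: C-frame staking press, foot 80 x 60 mm, 235 mm tall, behind the gap between the consoles; a cleaner tank and a drawer block up to 190 mm tall stand along the back edge of the table. Origin: centre of its underside.
- jar: Bystander: small glass jar with a steel cap, 42 mm diameter, 62 mm tall, between the consoles. Origin: centre of its underside.
- clock: Bystander: round brass desk clock on a wooden foot, 90 mm diameter, 104 mm tall. Origin: centre of its underside.
- pot: Bystander: dark steel cup, 80 mm diameter, 60 mm tall. Origin: centre of its underside.
- screwdriver: Bystander: screwdriver, 130 mm long, lying in front of the consoles.
- holder: Bystander: brass movement-holder ring, 48 mm diameter, 14 mm high, in front of the consoles.
- loupe: Bystander: black eye loupe, 34 mm diameter, 32 mm tall, in front of the consoles.

How it is judged (in metres and radians):
On the way, in this order (a step that is already met when the one before it is completed fails the run):
1. both release tabs of the selector are pinched in while it still stands in the off sector (value of joint each of tab_l, tab_r above 0.004 m and value of joint dial below -0.2 rad), for 0.02 s.
2. the selector stands at the long bar mark with both tabs sprung out (value of joint dial between 0.38 and 0.62 rad and value of joint each of tab_l, tab_r below 0.0025 m), for 0.2 s.
3. the toggle is pulled outward while still on the off side (value of joint bat_pull above 0.004 m and value of joint power below 0.4 rad), for 0.02 s.
4. the toggle is flipped to on and home behind its guard (value of joint power above 0.62 rad and value of joint bat_pull below 0.002 m), for 0.2 s.
At the end, for the whole second after the job is handed in: The selector stands within 0.12 rad of 0.50 (the long bar mark) with both tabs out to within 2.5 mm; the toggle stands beyond 0.62 rad (on) with its bat home to within 2 mm; the robot has let go (all of step 2 and all of step 4 and contact force between the fingers and anything else below 0.5 N); the robot touches nothing.
It fails at once if the power is switched on before the selector is locked at the long bar mark (value of joint power above 0.45 rad and not (value of joint dial between 0.38 and 0.62 rad and value of joint each of tab_l, tab_r below 0.0025 m)).
It fails at once if a bystander is knocked over or pushed more than 30 mm (distance of any of press, jar, clock, pot, screwdriver, holder, loupe from where it was at the start of the episode above 0.03 m or angle between any of press, jar, clock, pot, loupe's own z axis and vertical above 0.5 rad).
It also fails if it takes over 56 s, if anything falls off the work surface, if the arm or the gripper's body presses on something with over 40 N, if the wrist force passes 120 N, or if a joint passes its speed limit or range.

## Working session

There is one attempt and no reset: what is moved stays moved. The work goes in short steps, Python scripts to look and compute and a shell command to move; the robot and the scene stay as the last step left them, time stands still between calls to the robot, and variables do not carry over. Pictures are saved under pics/ and viewed, about 8 in all and at most 12, crops included, and the job is handed in when it is done.

```bash
mkdir -p pics; ls; python3 - <<'E'
from station import r, vision
import cv2,numpy as np,pickle
d={}
for n in ("top","side"):
    c=vision.capture(n); d[n]=c
    cv2.imwrite(f"pics/{n}0.png",cv2.resize(c["frame"][:,:,::-1],(800,500),interpolation=cv2.INTER_CUBIC))
    print(n,c["K"],c["xyz"],c["orientation"],[k for k in c])
pickle.dump(d,open("d0.pkl","wb"))
print(r.sense(),r.tips_ahead)
E
```

```text
pics
top [[498.2032853    0.         311.44062624]
 [  0.         498.2032853  197.8406233 ]
 [  0.           0.           1.        ]] [0.24832272 0.01125926 1.5988169 ] [[-0.06624015  0.96972917 -0.23502676]
 [-0.99779711 -0.06351899  0.01913827]
 [ 0.00363028  0.23577674  0.97180047]] ['frame', 'K', 'xyz', 'orientation']
side [[431.0864856    0.         314.30480078]
 [  0.         431.0864856  194.90847175]
 [  0.           0.           1.        ]] [0.05408463 0.69542894 0.75852301] [[-0.79363882  0.37932652 -0.47565619]
 [-0.60834295 -0.48515116  0.62812992]
 [ 0.00750118  0.78787038  0.61579541]] ['frame', 'K', 'xyz', 'orientation']
{'time_s': 0.1, 'joints': array([-4.95817801e+01,  2.20872308e+01,  3.87310355e-01, -2.50828874e-02,
       -6.84107038e+01, -1.48160016e+01]), 'joint_velocities': array([ 0.01924316, -0.11265302,  0.2927388 ,  0.09985354,  0.01625647,
        0.00127465]), 'effort': array([-5.26927852e-04, -3.91690493e+01,  1.87935054e+01,  4.23188701e+00,
        1.34312062e-02, -8.98910889e-05]), 'tcp_pos': array([ 0.2698759 , -0.56318938,  0.24655829]), 'ee_rot': array([[-9.01885514e-01, -4.31974111e-01, -9.41895670e-04],
       [-4.31975126e-01,  9.01883853e-01,  1.73384944e-03],
       [ 1.00502425e-04,  1.97060920e-03, -9.99998053e-01]]), 'wrist_force': array([-0.75278455, -0.47628726,  0.18145341]), 'moment': array([ 0.08646582, -0.00974319,  0.02815539]), 'gripper_width': 1.0023091829595145} 0.025
```

View pics/top0.png

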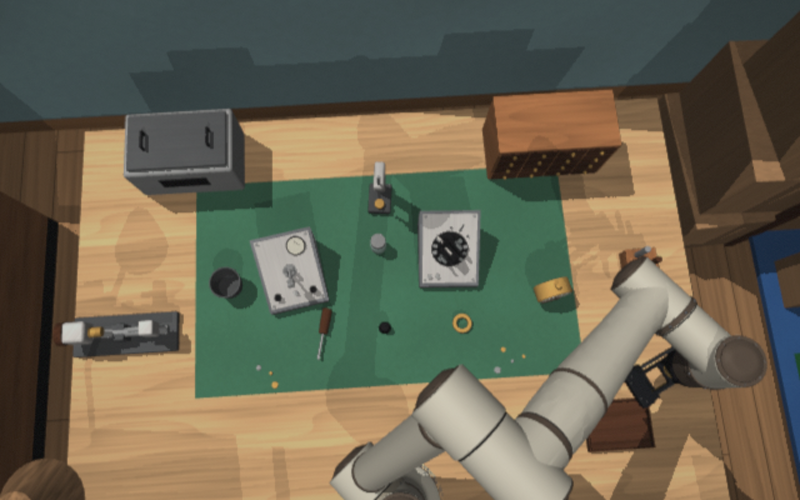

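View pics/side0.png

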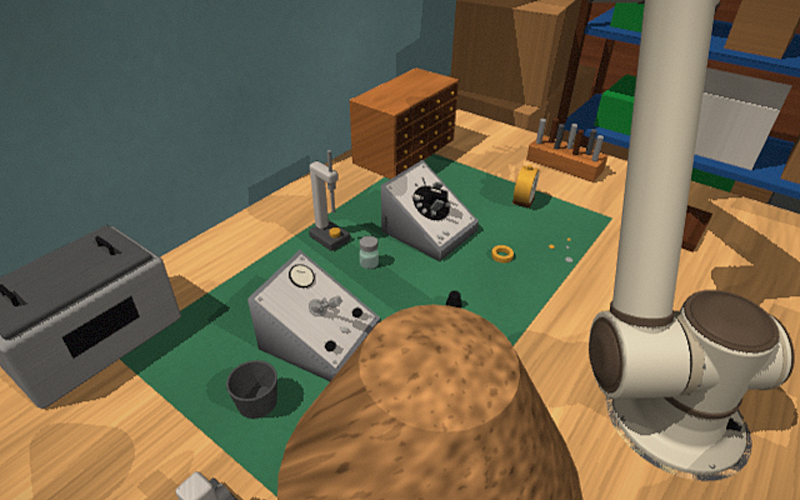

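The top view shows the power console at about (290,270), leaning in yaw, and the selector console at about (449,249). The side view shows the selector at (433,203) and the toggle at (325,303). Next I measure the face corners.

```bash
cat > h.py <<'E'
import numpy as np,cv2
from scipy.optimize import least_squares
from scipy.spatial.transform import Rotation as R
def ray(c,uv):
    uv=np.atleast_2d(uv).astype(float); K=c["K"]
    d=np.c_[(uv[:,0]-K[0,2])/K[0,0],-(uv[:,1]-K[1,2])/K[1,1],-np.ones(len(uv))]
    return np.array(c["xyz"]),d@np.array(c["orientation"]).T
def onz(c,uv,z):
    o,d=ray(c,uv); return o+d*((z-o[2])/d[:,2])[:,None]
def onplane(c,uv,p,n):
    o,d=ray(c,uv); return o+d*(((p-o)@n)/(d@n))[:,None]
def proj(c,P):
    q=(np.atleast_2d(P)-c["xyz"])@np.array(c["orientation"]); K=c["K"]
    return np.c_[K[0,0]*q[:,0]/-q[:,2]+K[0,2],K[1,1]*-q[:,1]/-q[:,2]+K[1,2]]
def face(x,y,yaw):  # yaw rad; returns centre of face, rotation of face frame (x up slope,y,z normal)
    return np.array([x,y,.079]),R.from_euler('z',yaw).as_matrix()@R.from_euler('y',-30,degrees=True).as_matrix()
E
python3 - <<'E'
import pickle; from h import *
d=pickle.load(open("d0.pkl","rb"))
s=.8
guess={"top":{"pow":(290,270),"sel":(449,249)},"side":{"pow":(315,310),"sel":(433,203)}}
for n in d:
    c=d[n]; im=c["frame"]; hsv=cv2.cvtColor(im,cv2.COLOR_RGB2HSV)
    print(n,[hsv[int(v*s)+dv,int(u*s)+du].tolist() for (u,v) in guess[n].values() for du,dv in((-18,10),(15,-12))])
    m=((hsv[...,1]<40)&(hsv[...,2]>135)).astype(np.uint8)
    for k,(u,v) in guess[n].items():
        u*=s;v*=s
        num,lab,st,cen=cv2.connectedComponentsWithStats(m)
        i=min((i for i in range(1,num) if st[i,4]>300),key=lambda i:np.hypot(*(cen[i]-(u,v))))
        pts=np.argwhere(lab==i)[:,::-1].astype(np.int32)
        hull=cv2.convexHull(pts)
        q=cv2.approxPolyN(hull,4).reshape(-1,2)
        print(k,st[i],q.tolist())
o=[]
for (n,x0,y0,w,h) in (("top",195,175,80,85),("top",325,160,70,80),("side",190,195,120,110),("side",300,120,90,90)):
    o.append(cv2.resize(d[n]["frame"][y0:y0+h,x0:x0+w,::-1],(400,300),interpolation=cv2.INTER_CUBIC))
cv2.imwrite("pics/crops.png",np.vstack([np.hstack(o[:2]),np.hstack(o[2:])]))
E
```

```text
top [[16, 15, 184], [17, 13, 183], [18, 14, 187], [18, 15, 169]]
pow [ 203  184   57   64 2146] [[217, 248], [201, 194], [246, 184], [260, 237]]
sel [ 338  170   44   57 1657] [[381, 225], [338, 227], [338, 171], [381, 170]]
side [[13, 33, 194], [18, 31, 208], [9, 15, 123], [71, 125, 112]]
pow [ 203  203   97   92 3419] [[268, 294], [202, 239], [240, 203], [300, 252]]
sel [ 309  130   71   67 1505] [[351, 197], [308, 149], [338, 129], [380, 175]]
```

View pics/crops.png

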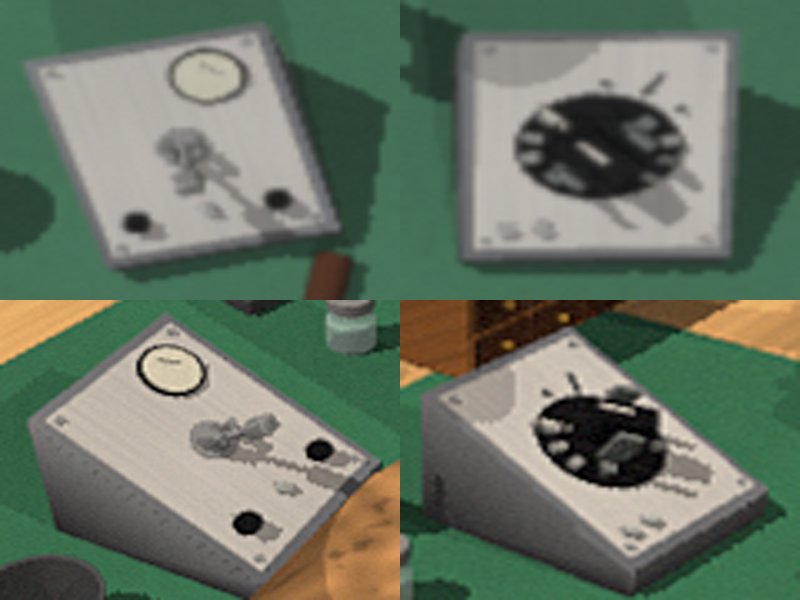

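The crops show the selector's tabs on a lower-left to upper-right line, so the dial sits counter-clockwise, in the off sector. The bar mark is at up-right (652,85) between two dots, and the bat leans to the front. I fit the console poses from the corners next.

```bash
python3 - <<'E'
import pickle; from h import *
d=pickle.load(open("d0.pkl","rb"))
# order: front-right(-x,-y), front-left(-x,+y), back-left, back-right ; top image: +y left, +x up
Q={"pow":{"top":[[260.5,237.5],[217,248.5],[201,194],[246,184]],"side":[None,[268,294],[202,239],[240,203]]},
   "sel":{"top":[[381.5,225.5],[338,227.5],[338,170.5],[381.5,169.5]],"side":[[380,175],[351,197],[308,149],[338,129]]}}
sg=np.array([[-1,-1],[-1,1],[1,1],[1,-1]])
def pts(p,y0):
    c,F=face(*p[:3]); a,b=.0981-p[3],.075-p[3]
    return c+(np.c_[sg*[a,b],np.zeros(4)])@F.T
for k,q in Q.items():
  for views in (["top"],["side"],["top","side"]):
    def f(p):
        e=[p[3]*20-.08]
        for n in views:
            pr=proj(d[n],pts(p,0))
            for a,b in zip(pr,q[n]):
                if b is not None: e+=list(a-b)
        return e
    c0=onz(d["top"],np.mean(q["top"],0),.079)[0]
    s=least_squares(f,[c0[0],c0[1],0,.004])
    print(k,views,s.x[:2].round(4),np.degrees(s.x[2]).round(2),s.x[3].round(4),np.abs(s.fun).max().round(2))
E
```

```text
pow ['top'] [0.5727 0.2339] 10.35 0.0059 0.7
pow ['side'] [0.5731 0.2329] 9.94 0.0074 0.31
pow ['top', 'side'] [0.5728 0.2332] 10.14 0.0068 1.03
sel ['top'] [ 0.6032 -0.1698] -1.81 0.0062 0.54
sel ['side'] [ 0.6039 -0.1713] -3.04 0.0067 0.97
sel ['top', 'side'] [ 0.6033 -0.1703] -2.34 0.0064 1.02
```

Both views agree on the poses to 1–2 mm. Next is a planner helper, then a move to a hover over the selector.

```bash
cat >> h.py <<'E'
SEL=(.6033,-.1703,np.radians(-2.2)); POW=(.5728,.2333,np.radians(10.1))
def pose(con,h,ang,off=(0,0)):  # tool pointing into face at height h (TCP) above face, jaw turned ang clockwise
    c,F=face(*con)
    return c+F@np.array([off[0],off[1],h]), F@R.from_euler('z',-ang).as_matrix()@np.diag([-1.,1,-1])
def plan(p,M,frm=None):
    from station import r
    s=r.sense(); p0,M0=(s["tcp_pos"],s["ee_rot"]) if frm is None else frm
    d=(p-p0)*1e3; v=R.from_matrix(M@np.array(M0).T).as_rotvec(degrees=True)
    n=int(np.ceil(max(np.linalg.norm(d)/41,np.linalg.norm(v)/7.1)))
    print("d",d.round(1),"v",v.round(2),"n",n,"| per row",(d/n).round(1),(v/n).round(2),"j",s["joints"].round(0),"t",s["time_s"],"w",s["gripper_width"])
E
python3 -c "
from h import *
plan(*pose(SEL,.17,-.6))"
```

```text
d [248.5 396.2 -20.3] v [ -2.97 -29.94   6.41] n 12 | per row [20.7 33.  -1.7] [-0.25 -2.49  0.53] j [-50.  22.   0.  -0. -68. -15.] t 0.1 w 1.0023091829595145
```

```bash
python3 -m jog '{"delta_pos":[[25,40,-2],[25,40,-2],[25,40,-2],[25,40,-2],[25,40,-2],[25,40,-2],[25,40,-2],[25,40,-2],[25,40,-2],[23,36,-2]],"rot":[[-0.3,-3,0.6],[-0.3,-3,0.6],[-0.3,-3,0.6],[-0.3,-3,0.6],[-0.3,-3,0.6],[-0.3,-3,0.6],[-0.3,-3,0.6],[-0.3,-3,0.6],[-0.3,-3,0.6],[-0.3,-3,0.6]],"grip":[100,100,100,100,100,100,100,100,100,100]}'
python3 -m jog '{"delta_pos":[[0,0,0],[0,0,0],[0,0,0]],"rot":[[0,0,0],[0,0,0],[0,0,0]],"grip":[100,100,100]}'
python3 - <<'E'
from h import *; import pickle
from station import vision
c=vision.capture("wrist"); pickle.dump(c,open("w1.pkl","wb"))
plan(*pose(SEL,.17,-.6))
print(c["xyz"],np.array(c["orientation"]).round(3),proj(c,pose(SEL,0,0)[0]))
im=c["frame"][:,:,::-1].copy(); cv2.imwrite("pics/w1.png",im)
E
```

```text
time_s: 0.93
tcp_pos: [0.4919, -0.209, 0.2304]
ee_rot: [[-0.737, -0.449, 0.505], [-0.531, 0.847, -0.022], [-0.418, -0.285, -0.863]]
wrist_force: [1.2, 0.3, -0.3]
gripper_width: 0.998
time_s: 1.18
tcp_pos: [0.491, -0.2105, 0.2296]
ee_rot: [[-0.739, -0.451, 0.501], [-0.532, 0.846, -0.023], [-0.414, -0.283, -0.865]]
wrist_force: [-0.8, -0.5, -1.0]
gripper_width: 1.001
d [27.4 44.3 -3.6] v [0.01 0.13 0.48] n 2 | per row [13.7 22.2 -1.8] [0.   0.07 0.24] j [ -7.   3. -31.  -5. -26. -47.] t 1.2333 w 0.9996226252061413
[ 0.36938928 -0.245831    0.31782518] [[-0.45  -0.578 -0.68 ]
 [ 0.847 -0.518 -0.12 ]
 [-0.283 -0.63   0.723]] [[339.07122957 219.61167971]]
```

View pics/w1.png

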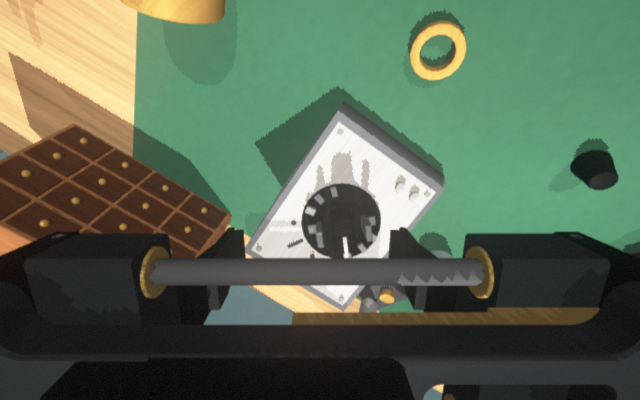

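The wrist view shows the disc at about (341,219), against a predicted (339,220). The white pointer is at about (345,245) and the bar mark at about (295,243). I now work out the dial angle and disc centre.

```bash
python3 - <<'E'
from h import *; import pickle
c=pickle.load(open("w1.pkl","rb")); im=c["frame"]; hsv=cv2.cvtColor(im,cv2.COLOR_RGB2HSV)
C,F=face(*SEL); n=F[:,2]
dark=(hsv[...,2]<70).astype(np.uint8); dark[256:]=0; dark[:,:295]=0; dark[:,385:]=0; dark[:175]=0
h=cv2.convexHull(np.argwhere(cv2.morphologyEx(dark,cv2.MORPH_OPEN,np.ones((3,3))))[:,::-1].astype(np.int32)).reshape(-1,2)
P=(onplane(c,h,C,n)-C)@F*1e3
print("disc circle mm",cv2.minEnclosingCircle(P[:,:2].astype(np.float32)))
m=((hsv[...,1]<40)&(hsv[...,2]>150)).astype(np.uint8); m[:,:330]=0;m[:,360:]=0;m[:228]=0;m[258:]=0
pp=np.argwhere(m)[:,::-1]; print(len(pp))
L=(onplane(c,pp,C+n*.046,n)-C)@F*1e3
vx,vy,x0,y0=cv2.fitLine(L[:,:2].astype(np.float32),cv2.DIST_L2,0,.01,.01).ravel()
print("pointer mean",L.mean(0),"dir angle",np.arctan2(-vy,vx),"radial ang",np.arctan2(-L[:,1].mean(),L[:,0].mean()))
b=((hsv[...,2]<100)&(hsv[...,1]<90)).astype(np.uint8); b[:,:285]=0;b[:,304:]=0;b[:235]=0;b[252:]=0
bp=np.argwhere(b)[:,::-1]; B=(onplane(c,bp,C,n)-C)@F*1e3; print("bar",len(bp),B.mean(0),np.arctan2(-B[:,1].mean(),B[:,0].mean()))
cv2.imwrite("pics/w1c.png",cv2.resize(im[165:265,270:400,::-1],(780,600),interpolation=cv2.INTER_CUBIC))
E
```

```text
disc circle mm ((1.1524593830108643, 2.92317795753479), 45.10966491699219)
121
pointer mean [10.03421078 13.85861151 46.        ] dir angle -1.0969645 radial ang -0.9441166447409679
bar 2 [ 4.99616585e+01 -2.46030931e+01 -4.27917138e-14] 0.4575809191748694
```

View pics/w1c.png

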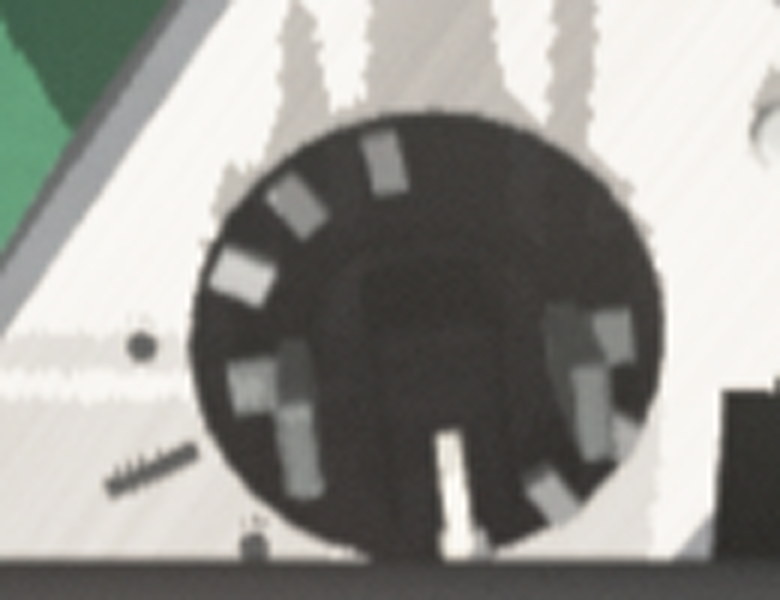

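The crop shows the pointer running from (344.5,237) to (346.3,257) in full-image pixels. The tab tops are at (320,240.3) and (368.7,233.7), and the bar is at (295.3,243.3).

```bash
python3 - <<'E'
from h import *; import pickle
c=pickle.load(open("w1.pkl","rb")); C,F=face(*SEL); n=F[:,2]
f=lambda uv,h:((onplane(c,uv,C+n*h,n)-C)@F*1e3)[:,:2].round(1)
p=f([[344.5,237],[346.2,255]],.046); print("pointer",p,np.arctan2(-(p[1]-p[0])[1],(p[1]-p[0])[0]))
t=f([[320,240.3],[368.7,233.7]],.046); e=t[0]-t[1]; print("tabs",t,"mid",t.mean(0),np.linalg.norm(e),"ang",np.arctan2(e[0],e[1]))
b=f([[295.3,243.3]],0)[0]; print("bar",b,np.linalg.norm(b),np.arctan2(-b[1],b[0]))
dd=f([[341.2,221.2],[301.7,222],[380.8,218]],0); print("disc",dd)
dots=f([[293.5,222.8],[312.5,256]],0);print(dots,np.linalg.norm(dots,axis=1),np.arctan2(-dots[:,1],dots[:,0]))
E
```

```text
pointer [[ 0.7  3.3]
 [16.  16.4]] -0.7080877692179566
tabs [[ 17.6 -15.3]
 [-16.   21.5]] mid [0.8 3.1] 49.831716807671796 ang 2.401617769613922
bar [ 53.7 -26. ] 59.663137698247155 0.45090467060301187
disc [[  0.2   3.2]
 [ 26.9 -34.5]
 [-28.8  39. ]]
[[ 33.1 -41.9]
 [ 56.    0.2]] [53.39681638 56.00035714] [ 0.90219745 -0.00357141]
```

```bash
python3 - <<'E'
from h import *; import pickle
d=pickle.load(open("d0.pkl","rb")); C,F=face(*SEL); n=F[:,2]
for k in d:
    c=d[k]; u,v=proj(c,C)[0].astype(int); m=np.zeros(c["frame"].shape[:2],np.uint8)
    m[v-22:v+23,u-22:u+23]=(c["frame"].max(2)<60)[v-22:v+23,u-22:u+23]
    num,lab,st,_=cv2.connectedComponentsWithStats(m); i=1+np.argmax(st[1:,4])
    h=cv2.convexHull(np.argwhere(lab==i)[:,::-1].astype(np.int32)).reshape(-1,2)
    P=((onplane(c,h,C,n)-C)@F*1e3)[:,:2].astype(np.float32)
    print(k,(u,v),cv2.minEnclosingCircle(P),cv2.fitEllipse(P))
plan(*pose(SEL,.11,-.72,(.0003,.0015)))
a=pose(SEL,.11,-.72,(.0003,.0015)); plan(*pose(SEL,.046,-.72,(.0003,.0015)),frm=a)
E
```

```text
top (np.int64(359), np.int64(198)) ((-0.7457767724990845, 1.9337389469146729), 43.599090576171875) ((-0.632117509841919, 1.7270474433898926), (85.26664733886719, 86.61825561523438), 94.08978271484375)
side (np.int64(344), np.int64(162)) ((-2.4132397174835205, -7.513779163360596), 51.7791748046875) ((-0.055251121520996094, -5.726317405700684), (86.91700744628906, 102.2829818725586), 5.603759288787842)
d [ 57.6  44.7 -55.4] v [-3.43  0.28  6.43] n 3 | per row [ 19.2  14.9 -18.5] [-1.14  0.09  2.14] j [ -7.   3. -31.  -5. -26. -47.] t 1.2333 w 0.9996226252061413
d [ 32.   -1.2 -55.4] v [0. 0. 0.] n 2 | per row [ 16.   -0.6 -27.7] [0. 0. 0.] j [ -7.   3. -31.  -5. -26. -47.] t 1.2333 w 0.9996226252061413
```

The disc in the top view also gives about +1.8 mm in y, so I use +2 mm. Moving to 110 mm above the face.

```bash
python3 -m jog '{"delta_pos":[[14,11,-14],[14,11,-14],[14,11,-14],[15.6,12,-13.4],[0,0,0],[0,0,0],[0,0,0]],"rot":[[-0.86,0.07,1.6],[-0.86,0.07,1.6],[-0.86,0.07,1.6],[-0.86,0.07,1.6],[0,0,0],[0,0,0],[0,0,0]],"grip":[100,100,100,100,100,100,100]}'
python3 - <<'E'
from h import *
plan(*pose(SEL,.046,-.72,(.0003,.002)))
E
```

```text
time_s: 1.82
tcp_pos: [0.5484, -0.1673, 0.1746]
ee_rot: [[-0.677, -0.54, 0.5], [-0.632, 0.775, -0.02], [-0.376, -0.33, -0.866]]
wrist_force: [0.0, -0.1, 0.5]
gripper_width: 1.0
d [ 32.2  -0.2 -55.6] v [-0.01  0.01  0.14] n 2 | per row [ 16.1  -0.1 -27.8] [-0.    0.    0.07] j [ -0.  11. -35.   4. -14. -55.] t 1.8167 w 0.9999713578361653
```

Joint 5 is at -14° against a limit of -9.14°, so I descend half way and watch how it changes.

```bash
python3 -m jog '{"delta_pos":[[8,0,-13.9],[8,0,-13.9],[0,0,0],[0,0,0]],"rot":[[0,0,0],[0,0,0],[0,0,0],[0,0,0]],"grip":[100,100,100,100]}'
python3 - <<'E'
from h import *; from station import r
print(r.sense()["joints"])
plan(*pose(SEL,.046,-.72,(.0003,.002)))
E
```

```text
time_s: 2.15
tcp_pos: [0.5644, -0.1669, 0.1469]
ee_rot: [[-0.677, -0.54, 0.5], [-0.633, 0.774, -0.02], [-0.376, -0.33, -0.866]]
wrist_force: [0.6, 0.4, 0.9]
gripper_width: 1.001
[ -0.31823446  14.84145891 -35.97007387   6.16329899  -9.22510541
 -56.54350155]
d [ 16.3  -0.6 -27.9] v [-0.    0.03  0.09] n 1 | per row [ 16.3  -0.6 -27.9] [-0.    0.03  0.09] j [ -0.  15. -36.   6.  -9. -57.] t 2.15 w 1.0013596299569891
```

Joint 5 is now at -9.2°, right on its limit. I tilt the tool 5.5° more vertical about the grasp point, then descend. The turn will be about the tool axis, which is joint 6 only.

```bash
cat >> h.py <<'E'
def tpose(con,g,ang,tilt,off=(0,0)): # grasp point at height g over face, tool pitch increased by tilt deg
    c,F=face(*con); G=c+F@np.array([off[0],off[1],g])
    M=R.from_rotvec(F[:,1]*np.radians(tilt)).as_matrix()@F@R.from_euler('z',-ang).as_matrix()@np.diag([-1.,1,-1])
    return G-.006*M[:,2],M
E
python3 - <<'E'
from h import *
o=(.0003,.002)
plan(*tpose(SEL,.085,-.72,5.5,o)); plan(*tpose(SEL,.040,-.72,5.5,o),frm=tpose(SEL,.085,-.72,5.5,o))
E
```

```text
d [-5.7  0.3 11.3] v [0.21 5.53 0.09] n 1 | per row [-5.7  0.3 11.3] [0.21 5.53 0.09] j [ -0.  15. -36.   6.  -9. -57.] t 2.15 w 1.0013596299569891
d [ 22.5  -0.9 -39. ] v [0. 0. 0.] n 2 | per row [ 11.2  -0.4 -19.5] [0. 0. 0.] j [ -0.  15. -36.   6.  -9. -57.] t 2.15 w 1.0013596299569891
```

```bash
python3 -m jog '{"delta_pos":[[-3,0,6],[-2.7,0.3,5.3],[5.6,-0.2,-9.7],[5.6,-0.2,-9.7],[0,0,0],[0,0,0]],"rot":[[0.1,2.76,0.05],[0.1,2.76,0.04],[0,0,0],[0,0,0],[0,0,0],[0,0,0]],"grip":[100,100,100,100,100,100]}'
python3 - <<'E'
from h import *; from station import r
print(r.sense()["joints"])
plan(*tpose(SEL,.040,-.72,5.5,(.0003,.002)))
E
```

```text
time_s: 2.65
tcp_pos: [0.5691, -0.1661, 0.1372]
ee_rot: [[-0.709, -0.572, 0.412], [-0.633, 0.774, -0.015], [-0.31, -0.272, -0.911]]
wrist_force: [-0.3, 0.1, 0.1]
gripper_width: 0.999
[ -0.27125982  16.97121765 -30.71896917   2.48853293 -17.98932852
 -52.807291  ]
d [ 12.   -1.3 -18. ] v [-0.   -0.15 -0.07] n 1 | per row [ 12.   -1.3 -18. ] [-0.   -0.15 -0.07] j [ -0.  17. -31.   2. -18. -53.] t 2.65 w 0.9987642889902101
```

There is now room to reduce the tilt to 3.5° for the final descent.

```bash
python3 -m jog '{"delta_pos":[[6,-0.6,-9],[6,-0.6,-9],[0,0,0],[0,0,0]],"rot":[[0,-1,0],[0,-1,0],[0,0,0],[0,0,0]],"grip":[100,100,100,100]}'
python3 - <<'E'
from h import *; from station import r,vision
print(r.sense()["joints"])
plan(*tpose(SEL,.040,-.72,3.5,(.0003,.002)))
t=vision.capture("top")["frame"][165:235,320:420,::-1]; w=vision.capture("wrist")["frame"][100:300,170:490,::-1]; s=vision.capture("side")["frame"][110:210,290:400,::-1]
cv2.imwrite("pics/p1.png",np.vstack([np.hstack([cv2.resize(x,(400,280),interpolation=cv2.INTER_CUBIC) for x in (t,s)]),cv2.resize(w,(800,310))]))
E
```

```text
time_s: 2.98
tcp_pos: [0.5812, -0.1672, 0.1197]
ee_rot: [[-0.698, -0.563, 0.443], [-0.634, 0.773, -0.015], [-0.334, -0.292, -0.896]]
wrist_force: [-0.4, -0.2, 0.3]
gripper_width: 1.0
[ -0.41636228  19.15456743 -31.86507465   3.18077714 -12.67050806
 -53.38820692]
d [-0.2 -0.2 -0.5] v [-0.06 -0.16 -0.1 ] n 1 | per row [-0.2 -0.2 -0.5] [-0.06 -0.16 -0.1 ] j [ -0.  19. -32.   3. -13. -53.] t 2.9833 w 1.000417563165542
```

View pics/p1.png

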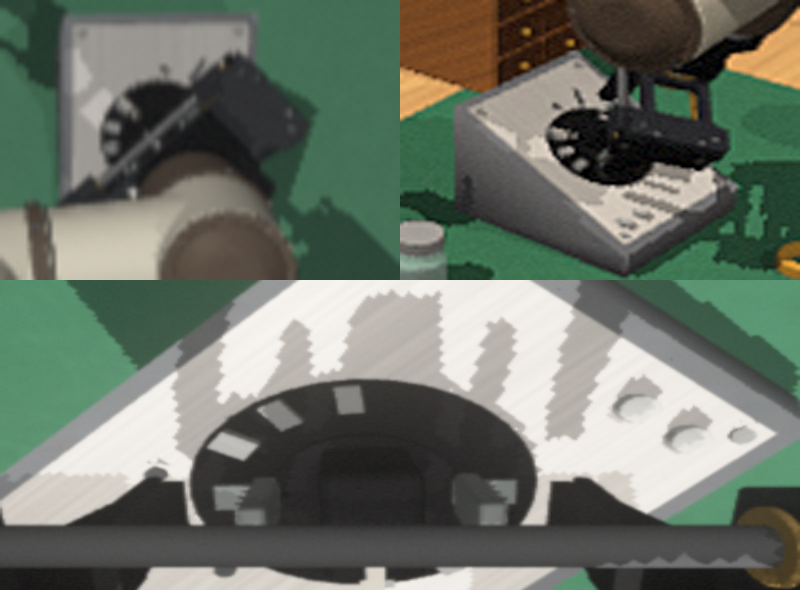

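The view shows the fingers straddling the hub symmetrically, with inner edges at 187 and 550 and the hub centre at about 370. Closing now.

```bash
python3 -m jog '{"delta_pos":[[0,0,0],[0,0,0],[0,0,0],[0,0,0],[0,0,0],[0,0,0],[0,0,0],[0,0,0]],"rot":[[0,0,0],[0,0,0],[0,0,0],[0,0,0],[0,0,0],[0,0,0],[0,0,0],[0,0,0]],"grip":[60,40,40,40,40,40,40,40]}'
python3 - <<'E'
from h import *
plan(*tpose(SEL,.040,-.72,3.5,(.0003,.002)))
a=tpose(SEL,.040,-.72,3.5,(.0003,.002)); b=tpose(SEL,.040,.5,3.5,(.0003,.002)); plan(*b,frm=a)
# about tool axis
print((a[1][:,2]*np.degrees(1.22)).round(2), R.from_matrix(b[1]@a[1].T).as_rotvec(degrees=True))
E
```

```text
time_s: 3.8
tcp_pos: [0.582, -0.1671, 0.1203]
ee_rot: [[-0.697, -0.562, 0.445], [-0.634, 0.773, -0.015], [-0.336, -0.293, -0.895]]
wrist_force: [-0.3, 0.9, 1.2]
gripper_width: 0.482
d [-1.  -0.4 -1.2] v [-0.07 -0.05 -0.1 ] n 1 | per row [-1.  -0.4 -1.2] [-0.07 -0.05 -0.1 ] j [ -0.  19. -32.   3. -13. -53.] t 3.8 w 0.48162050525186495
d [0. 0. 0.] v [ 31.17  -1.2  -62.56] n 10 | per row [0. 0. 0.] [ 3.12 -0.12 -6.26] j [ -0.  19. -32.   3. -13. -53.] t 3.8 w 0.48162050525186495
[ 31.17  -1.2  -62.56] [ 31.16661751  -1.19730067 -62.55667347]
```

The width is 41.9 mm, so both tabs are in. Turning clockwise 69.9° in 14 rows.

```bash
python3 -m jog '{"delta_pos":[[0,0,0],[0,0,0],[0,0,0],[0,0,0],[0,0,0],[0,0,0],[0,0,0],[0,0,0],[0,0,0],[0,0,0]],"rot":[[2.226,-0.086,-4.468],[2.226,-0.086,-4.468],[2.226,-0.086,-4.468],[2.226,-0.086,-4.468],[2.226,-0.086,-4.468],[2.226,-0.086,-4.468],[2.226,-0.086,-4.468],[2.226,-0.086,-4.468],[2.226,-0.086,-4.468],[2.226,-0.086,-4.468]],"grip":[40,40,40,40,40,40,40,40,40,40]}'
python3 -m jog '{"delta_pos":[[0,0,0],[0,0,0],[0,0,0],[0,0,0],[0,0,0],[0,0,0],[0,0,0]],"rot":[[2.226,-0.086,-4.468],[2.226,-0.086,-4.468],[2.226,-0.086,-4.468],[2.226,-0.086,-4.468],[0,0,0],[0,0,0],[0,0,0]],"grip":[40,40,40,40,40,40,40]}'
python3 - <<'E'
from h import *; from station import r,vision
plan(*tpose(SEL,.040,.5,3.5,(.0003,.002)))
M=r.sense()["ee_rot"]; F=face(*SEL)[1]; y=F.T@M[:,1]; print("jaw angle",np.arctan2(y[0],y[1]),r.sense()["joints"],r.sense()["moment"])
t=vision.capture("top")["frame"][165:235,320:420,::-1]; c=vision.capture("wrist"); w=c["frame"][100:300,170:490,::-1]
import pickle; pickle.dump(c,open("w2.pkl","wb"))
cv2.imwrite("pics/p2.png",np.hstack([cv2.resize(t,(320,224),interpolation=cv2.INTER_CUBIC),cv2.resize(w,(480,224))]))
E
```

```text
time_s: 4.63
tcp_pos: [0.5819, -0.167, 0.1203]
ee_rot: [[-0.877, 0.175, 0.447], [0.187, 0.982, -0.016], [-0.441, 0.07, -0.895]]
wrist_force: [-0.2, -0.5, -1.4]
gripper_width: 0.444
time_s: 5.22
tcp_pos: [0.5821, -0.1671, 0.1201]
ee_rot: [[-0.767, 0.46, 0.447], [0.507, 0.862, -0.016], [-0.393, 0.214, -0.894]]
wrist_force: [0.0, -0.7, -3.2]
gripper_width: 0.44
d [-1.1 -0.3 -1. ] v [ 0.02  0.08 -0.17] n 1 | per row [-1.1 -0.3 -1. ] [ 0.02  0.08 -0.17] j [  -0.   19.  -32.    4.  -12. -124.] t 5.2167 w 0.44039960251625154
jaw angle 0.49654438217372926 [  -0.3880612    19.13741721  -32.04354021    3.54324204  -12.27199036
 -123.5730205 ] [0.36827999 0.71782432 0.22902661]
```

View pics/p2.png

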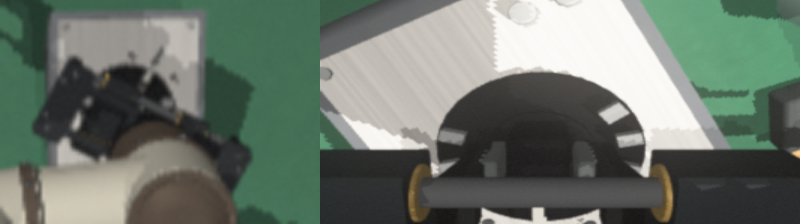

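The turn went with the grip: the jaw angle is 0.497 rad. I open and retreat along the face normal.

```bash
python3 -m jog '{"delta_pos":[[0,0,0],[0,0,0],[0,0,0],[0,0,0],[0,0,0],[0,0,0],[-11,0,19],[-11,0,19],[-11,0,19],[-20,0,20]],"rot":[[0,0,0],[0,0,0],[0,0,0],[0,0,0],[0,0,0],[0,0,0],[0,0,0],[0,0,0],[0,0,0],[0,0,0]],"grip":[60,75,90,100,100,100,100,100,100,100]}'
python3 -m jog '{"delta_pos":[[-20,0,20],[-20,0,20],[0,0,0],[0,0,0]],"rot":[[0,0,0],[0,0,0],[0,0,0],[0,0,0]],"grip":[100,100,100,100]}'
python3 - <<'E'
from h import *; from station import r,vision
import pickle
c=vision.capture("wrist"); pickle.dump(c,open("w3.pkl","wb")); u,v=proj(c,face(*SEL)[0])[0].astype(int); print(u,v,r.sense()["joints"].round(1))
u0=max(u-80,0);v0=max(v-50,0)
cv2.imwrite("pics/p3.png",cv2.resize(c["frame"][v0:v0+110,u0:u0+160,::-1],(800,550),interpolation=cv2.INTER_CUBIC)); print(u0,v0)
E
```

```text
time_s: 6.15
tcp_pos: [0.5301, -0.167, 0.1987]
ee_rot: [[-0.766, 0.46, 0.449], [0.507, 0.862, -0.016], [-0.394, 0.215, -0.893]]
wrist_force: [-0.4, -0.7, -0.1]
gripper_width: 0.988
time_s: 6.48
tcp_pos: [0.4893, -0.1672, 0.2396]
ee_rot: [[-0.765, 0.46, 0.452], [0.508, 0.861, -0.016], [-0.397, 0.217, -0.892]]
wrist_force: [1.1, -0.7, 0.1]
gripper_width: 1.005
328 203 [  -0.4    1.4  -33.1    1.5  -28.8 -121.5]
248 153
```

View pics/p3.png

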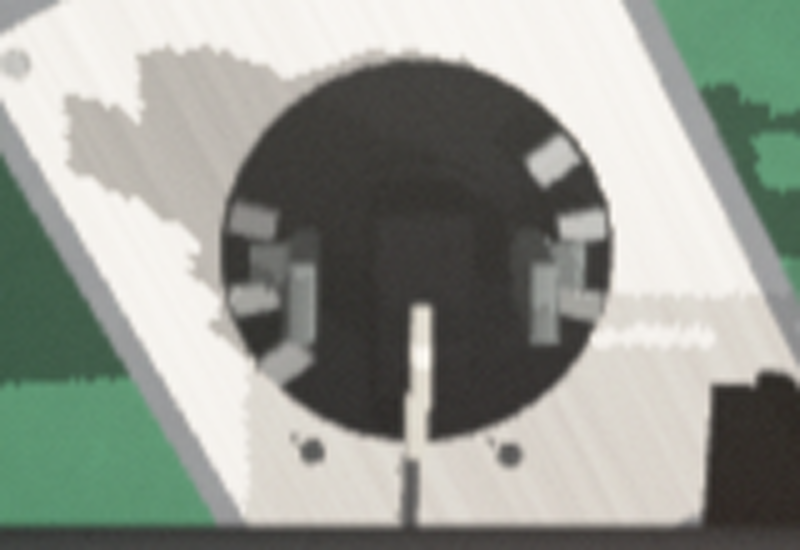

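The selector pointer is in line with the bar mark, at crop (410,480), and both tabs are out between the lock blocks. Next I move to the power console, adding a half turn of the tool on the way to keep joint 6 clear of its range.

```bash
python3 -m jog '{"delta_pos":[[0,0,3],[0,0,3],[0,0,3],[0,0,3],[0,0,3],[0,20,0],[0,20,0],[0,20,0],[0,20,0],[0,20,0]],"rot":[[-3.16,0.11,6.24],[-3.16,0.11,6.24],[-3.16,0.11,6.24],[-3.16,0.11,6.24],[-3.16,0.11,6.24],[-3.16,0.11,6.24],[-3.16,0.11,6.24],[-3.16,0.11,6.24],[-3.16,0.11,6.24],[-3.16,0.11,6.24]],"grip":[100,100,100,100,100,100,100,100,100,100]}'
python3 -m jog '{"delta_pos":[[0,20,0],[0,20,0],[0,20,0],[0,20,0],[0,20,0],[0,0,0],[0,0,0],[0,0,0],[0,0,0],[0,0,0]],"rot":[[-3.16,0.11,6.24],[-3.16,0.11,6.24],[-3.16,0.11,6.24],[-3.16,0.11,6.24],[-3.16,0.11,6.24],[-3.16,0.11,6.24],[-3.16,0.11,6.24],[-3.16,0.11,6.24],[-3.16,0.11,6.24],[-3.16,0.11,6.24]],"grip":[100,100,100,100,100,100,100,100,100,100]}'
python3 - <<'E'
from h import *; import pickle
plan(*pose(POW,.17,np.pi))
c=pickle.load(open("w3.pkl","rb")); C,F=face(*SEL); n=F[:,2]
p=((onplane(c,[[305.6,213.5],[360.2,213.5],[332.5,214],[330.5,240]],C+n*.046,n)-C)@F*1e3)[:,:2]
print("tab outer width",np.linalg.norm(p[1]-p[0]),"pointer ang",np.arctan2(-(p[3]-p[2])[1],(p[3]-p[2])[0]), "mid",p[:2].mean(0))
E
```

```text
time_s: 7.37
tcp_pos: [0.4894, -0.066, 0.251]
ee_rot: [[-0.693, -0.565, 0.448], [-0.64, 0.768, -0.021], [-0.333, -0.301, -0.894]]
wrist_force: [0.1, 0.6, 0.0]
gripper_width: 1.001
time_s: 8.2
tcp_pos: [0.4894, 0.0334, 0.2509]
ee_rot: [[0.294, -0.842, 0.453], [-0.941, -0.338, -0.019], [0.169, -0.421, -0.891]]
wrist_force: [0.1, -0.5, -0.1]
gripper_width: 1.002
d [ -0.3 185.  -24.7] v [-32.91  -4.95  72.  ] n 12 | per row [-0.  15.4 -2.1] [-2.74 -0.41  6.  ] j [ 28.  -3. -45.  30. -28. -33.] t 8.2 w 1.0021913732436014
tab outer width 55.97321229152513 pointer ang 0.560751007185721 mid [1.02974784 3.75406451]
```

The tabs measure 55.97 mm across against 56 when fully out, so the selector is locked. I go on to the power console.

```bash
python3 -m jog '{"delta_pos":[[0,18,-2],[0,18,-2],[0,18,-2],[0,18,-2],[0,18,-2],[0,18,-2],[0,18,-2],[0,18,-2],[0,18,-2],[0,18,-2]],"rot":[[-2.74,-0.41,6],[-2.74,-0.41,6],[-2.74,-0.41,6],[-2.74,-0.41,6],[-2.74,-0.41,6],[-2.74,-0.41,6],[-2.74,-0.41,6],[-2.74,-0.41,6],[-2.74,-0.41,6],[-2.74,-0.41,6]],"grip":[100,100,100,100,100,100,100,100,100,100]}'
python3 -m jog '{"delta_pos":[[0,5,-4],[0,0,0],[0,0,0],[0,0,0],[0,0,0]],"rot":[[-2.74,-0.41,6],[-2.74,-0.41,6],[0,0,0],[0,0,0],[0,0,0]],"grip":[100,100,100,100,100]}'
python3 - <<'E'
from h import *; from station import r,vision
import pickle
plan(*pose(POW,.17,np.pi)); print(r.sense()["joints"])
c=vision.capture("wrist"); pickle.dump(c,open("w4.pkl","wb"))
C,F=face(*POW); P=C+F@np.array([[0,0,0],[-.0195,0,.048],[-.0981,-.075,0],[-.0981,.075,0]]).T[...,None].squeeze().T[...,None].squeeze().T if 0 else C+np.array([[0,0,0],[-.0195,0,.048],[-.0981,-.075,0],[-.0981,.075,0]])@F.T
print(proj(c,P).round(1))
cv2.imwrite("pics/p4.png",c["frame"][:,:,::-1])
E
```

```text
time_s: 9.03
tcp_pos: [0.4891, 0.2142, 0.2305]
ee_rot: [[0.869, -0.033, 0.494], [-0.077, -0.995, 0.069], [0.489, -0.098, -0.867]]
wrist_force: [0.1, -0.8, -0.2]
gripper_width: 0.995
time_s: 9.45
tcp_pos: [0.4892, 0.218, 0.2277]
ee_rot: [[0.855, 0.168, 0.491], [0.143, -0.986, 0.09], [0.499, -0.007, -0.867]]
wrist_force: [-1.6, 0.2, -0.7]
gripper_width: 1.007
d [-0.1  0.4 -1.4] v [-0.36 -0.15  0.41] n 1 | per row [-0.1  0.4 -1.4] [-0.36 -0.15  0.41] j [ 43.   3. -49.  53. -20.  10.] t 9.45 w 1.0068339203427479
[ 42.8011686    2.86074091 -48.96274548  52.55572239 -19.693877
   9.50046781]
[[316.8 189.4]
 [316.9 221.6]
 [381.7 270.2]
 [253.7 271.3]]
```

View pics/p4.png

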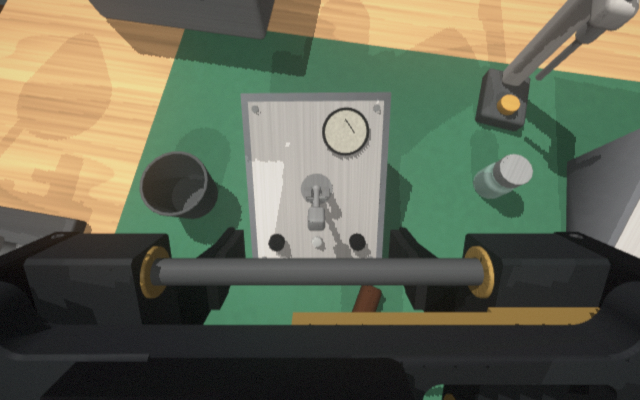

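The wrist view has the paddle at (316,217) against a predicted (317,221), and the pivot at (315.5,187). The lateral error is under 1 mm, so I plan the grasp.

```bash
cat >> h.py <<'E'
def bpose(lean,pull,tilt,back=0,dy=0): # bat lean (rad, + up slope), tool tilt deg
    rad=.050+pull; c,F=face(*POW)
    p,M=tpose(POW,.002+rad*np.cos(lean),np.pi,tilt,(rad*np.sin(lean),dy))
    return p-back*M[:,2],M
E
python3 - <<'E'
from h import *
plan(*bpose(-.37,.001,-10,.05)); plan(*bpose(-.37,.001,-10),frm=bpose(-.37,.001,-10,.05))
E
```

```text
d [  8.    1.9 -72.4] v [ 1.35 -9.98  0.36] n 2 | per row [  4.    1.  -36.2] [ 0.68 -4.99  0.18] j [ 43.   3. -49.  53. -20.  10.] t 9.5 w 0.9929718373337413
d [ 31.6   5.6 -38.3] v [0. 0. 0.] n 2 | per row [ 15.8   2.8 -19.2] [0. 0. 0.] j [ 43.   3. -49.  53. -20.  10.] t 9.5 w 0.9929718373337413
```

```bash
python3 -m jog '{"delta_pos":[[1.6,0.4,-14.5],[1.6,0.4,-14.5],[1.6,0.4,-14.5],[1.6,0.4,-14.5],[1.6,0.3,-14.4],[0,0,0],[0,0,0],[0,0,0]],"rot":[[0.27,-2,0.07],[0.27,-2,0.07],[0.27,-2,0.07],[0.27,-2,0.07],[0.27,-2,0.07],[0,0,0],[0,0,0],[0,0,0]],"grip":[60,60,60,60,60,60,60,60]}'
python3 - <<'E'
from h import *; from station import r
print(r.sense()["joints"])
plan(*bpose(-.37,.001,-10))
E
```

```text
time_s: 10.17
tcp_pos: [0.5124, 0.2239, 0.2242]
ee_rot: [[0.796, 0.15, 0.587], [0.129, -0.989, 0.078], [0.592, 0.014, -0.806]]
wrist_force: [0.5, -0.2, 0.5]
gripper_width: 0.612
[ 24.40888814   4.34472583 -53.17261552 104.70296555 -10.23726236
 -27.29734448]
d [  16.5    1.5 -107. ] v [ 1.41 -3.52  1.49] n 3 | per row [  5.5   0.5 -35.7] [ 0.47 -1.17  0.5 ] j [ 24.   4. -53. 105. -10. -27.] t 10.1667 w 0.6120690053954998
```

The wrist stalled at joint 5's limit. I use a steeper tool instead, tilt +8°. The pads only pinch the paddle's flat sides, so the relative pitch is free.

```bash
python3 - <<'E'
from h import *
plan(*bpose(-.37,.001,8,.06)); plan(*bpose(-.37,.001,8),frm=bpose(-.37,.001,8,.06))
E
```

```text
d [ -4.1  -2.1 -50.4] v [-1.53 14.24  1.35] n 3 | per row [ -1.4  -0.7 -16.8] [-0.51  4.75  0.45] j [ 24.   4. -53. 105. -10. -27.] t 10.1667 w 0.6120690053954998
d [ 22.1   3.9 -55.6] v [0. 0. 0.] n 2 | per row [ 11.1   2.  -27.8] [0. 0. 0.] j [ 24.   4. -53. 105. -10. -27.] t 10.1667 w 0.6120690053954998
```

```bash
python3 -m jog '{"delta_pos":[[0,0,0],[0,0,0],[0,0,0],[0,0,0],[-2,-1,-25],[-2,-1,-25],[0,0,0],[0,0,0]],"rot":[[-0.38,3.56,0.34],[-0.38,3.56,0.34],[-0.38,3.56,0.34],[-0.38,3.56,0.34],[0,0,0],[0,0,0],[0,0,0],[0,0,0]],"grip":[60,60,60,60,60,60,60,60]}'
python3 - <<'E'
from h import *; from station import r
print(r.sense()["joints"])
plan(*bpose(-.37,.001,8,.06))
E
```

```text
time_s: 10.83
tcp_pos: [0.5356, 0.2196, 0.2195]
ee_rot: [[0.821, 0.144, 0.553], [0.133, -0.989, 0.06], [0.556, 0.025, -0.831]]
wrist_force: [0.4, -0.3, 0.0]
gripper_width: 0.602
[ 30.45558088   6.91197365 -50.20105057  83.60606188 -13.31844139
 -11.47262224]
d [-27.3   2.3 -45.6] v [-0.49 11.84  1.69] n 2 | per row [-13.6   1.1 -22.8] [-0.25  5.92  0.85] j [ 30.   7. -50.  84. -13. -11.] t 10.8333 w 0.6020402082014059
```

Joint speed near the singularity throttles the rows, so I use smaller ones.

```bash
python3 -m jog '{"delta_pos":[[0,0,0],[0,0,0],[0,0,0],[0,0,0],[0,0,0],[0,0,0],[0,0,0],[0,0,0],[0,0,0],[0,0,0]],"rot":[[0,1.2,0.2],[0,1.2,0.2],[0,1.2,0.2],[0,1.2,0.2],[0,1.2,0.2],[0,1.2,0.2],[0,1.2,0.2],[0,1.2,0.2],[0,1.2,0.2],[0,1.2,0.2]],"grip":[60,60,60,60,60,60,60,60,60,60]}'
python3 - <<'E'
from h import *; from station import r
print(r.sense()["joints"])
plan(*bpose(-.37,.001,8,.06))
E
```

```text
time_s: 11.67
tcp_pos: [0.534, 0.2218, 0.2196]
ee_rot: [[0.914, 0.182, 0.363], [0.164, -0.983, 0.081], [0.371, -0.014, -0.928]]
wrist_force: [-0.4, 0.2, -0.0]
gripper_width: 0.602
[ 42.98748546   9.91989745 -31.60312616  21.30438584 -31.19063067
  40.73952266]
d [-25.6   0.  -45.7] v [-0.78 -0.34 -0.41] n 2 | per row [-12.8   0.  -22.9] [-0.39 -0.17 -0.21] j [ 43.  10. -32.  21. -31.  41.] t 11.6667 w 0.601709995504178
```

```bash
python3 -m jog '{"delta_pos":[[-6.4,0,-11.4],[-6.4,0,-11.4],[-6.4,0,-11.4],[-6.4,0,-11.4],[0,0,0],[0,0,0],[0,0,0]],"rot":[[0,0,0],[0,0,0],[0,0,0],[0,0,0],[0,0,0],[0,0,0],[0,0,0]],"grip":[60,60,60,60,60,60,60]}'
python3 - <<'E'
from h import *; from station import r
print(r.sense()["joints"])
plan(*bpose(-.37,.001,8,.06)); plan(*bpose(-.37,.001,8)); 
E
```

```text
time_s: 12.25
tcp_pos: [0.5104, 0.2214, 0.1753]
ee_rot: [[0.912, 0.182, 0.367], [0.164, -0.983, 0.079], [0.376, -0.012, -0.927]]
wrist_force: [0.2, -0.1, 0.5]
gripper_width: 0.596
[ 43.61870483  10.75294042 -40.92485074  31.26420942 -22.20520891
  29.29827173]
d [-2.1  0.4 -1.4] v [-0.68 -0.05 -0.38] n 1 | per row [-2.1  0.4 -1.4] [-0.68 -0.05 -0.38] j [ 44.  11. -41.  31. -22.  29.] t 12.25 w 0.5964481043743418
d [ 20.1   4.3 -57. ] v [-0.68 -0.05 -0.38] n 2 | per row [ 10.    2.2 -28.5] [-0.34 -0.03 -0.19] j [ 44.  11. -41.  31. -22.  29.] t 12.25 w 0.5964481043743418
```

```bash
python3 -m jog '{"delta_pos":[[4,0.9,-11.4],[4,0.9,-11.4],[4,0.9,-11.4],[4,0.8,-11.4],[4,0.8,-11.4],[0,0,0],[0,0,0],[0,0,0]],"rot":[[-0.14,0,-0.08],[-0.14,0,-0.08],[-0.14,0,-0.08],[-0.14,0,-0.08],[-0.14,0,-0.08],[0,0,0],[0,0,0],[0,0,0]],"grip":[60,60,60,60,60,60,60,60]}'
python3 - <<'E'
from h import *; from station import r,vision
import pickle
print(r.sense()["joints"]); plan(*bpose(-.37,.001,8))
c=vision.capture("wrist"); s=vision.capture("side")
cv2.imwrite("pics/p5.png",np.hstack([cv2.resize(c["frame"][120:300,200:440,::-1],(400,300),interpolation=cv2.INTER_CUBIC),cv2.resize(s["frame"][190:310,180:340,::-1],(400,300),interpolation=cv2.INTER_CUBIC)]))
E
```

```text
time_s: 12.92
tcp_pos: [0.5311, 0.2247, 0.1189]
ee_rot: [[0.913, 0.173, 0.369], [0.161, -0.985, 0.064], [0.375, 0.001, -0.927]]
wrist_force: [0.3, 0.2, 0.2]
gripper_width: 0.6
[ 35.2256585   16.6526854  -48.10440783  60.97575893 -10.59318085
   5.82071409]
d [-0.6  1.1 -0.7] v [0.05 0.02 0.15] n 1 | per row [-0.6  1.1 -0.7] [0.05 0.02 0.15] j [ 35.  17. -48.  61. -11.   6.] t 12.9167 w 0.599538886023788
```

View pics/p5.png

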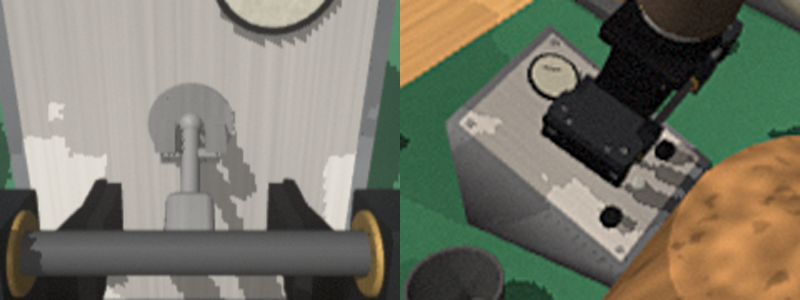

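The paddle mid (190) sits slightly left of the jaw mid (196), which agrees with the +1.1 mm y correction. I correct it, add 4° of tilt for margin, and close.

```bash
python3 -c "
from h import *
plan(*bpose(-.37,.001,12))
import numpy as np
T=[bpose(-.37,.001,12),bpose(-.37,.009,12)]
plan(*T[1],frm=T[0])
for i in range(1,6):
    l=-.37+.78*i/5; print(i); plan(*bpose(l,.009,12+np.degrees(.78*i/5)),frm=bpose(l-.156,.009,12+np.degrees(.78*(i-1)/5)))
"
```

```text
d [ 0.1  0.4 -0.7] v [-0.66  3.98  0.05] n 1 | per row [ 0.1  0.4 -0.7] [-0.66  3.98  0.05] j [ 35.  17. -48.  61. -11.   6.] t 13.0167 w 0.6032103657018176
d [-6.1 -1.1  5. ] v [0. 0. 0.] n 1 | per row [-6.1 -1.1  5. ] [0. 0. 0.] j [ 35.  17. -48.  61. -11.   6.] t 13.0167 w 0.6032103657018176
1
d [7.1 1.3 6.9] v [-1.57  8.8  -0.  ] n 2 | per row [3.5 0.6 3.5] [-0.78  4.4  -0.  ] j [ 35.  17. -48.  61. -11.   6.] t 13.0167 w 0.6032103657018176
2
d [8.1 1.4 5.7] v [-1.57  8.8   0.  ] n 2 | per row [4.  0.7 2.9] [-0.78  4.4   0.  ] j [ 35.  17. -48.  61. -11.   6.] t 13.0167 w 0.6032103657018176
3
d [8.8 1.6 4.4] v [-1.57  8.8   0.  ] n 2 | per row [4.4 0.8 2.2] [-0.78  4.4   0.  ] j [ 35.  17. -48.  61. -11.   6.] t 13.0167 w 0.6032103657018176
4
d [9.4 1.7 2.9] v [-1.57  8.8  -0.  ] n 2 | per row [4.7 0.8 1.5] [-0.78  4.4  -0.  ] j [ 35.  17. -48.  61. -11.   6.] t 13.0167 w 0.6032103657018176
5
d [9.7 1.7 1.4] v [-1.57  8.8  -0.  ] n 2 | per row [4.9 0.9 0.7] [-0.78  4.4  -0.  ] j [ 35.  17. -48.  61. -11.   6.] t 13.0167 w 0.6032103657018176
```

```bash
python3 -m jog '{"delta_pos":[[0,0.2,-0.2],[0,0.2,-0.2],[0,0.2,-0.2],[0,0.2,0],[0,0,0],[0,0,0],[0,0,0],[0,0,0],[0,0,0],[0,0,0]],"rot":[[-0.16,1,0],[-0.16,1,0],[-0.16,1,0],[-0.16,1,0],[0,0,0],[0,0,0],[0,0,0],[0,0,0],[0,0,0],[0,0,0]],"grip":[60,60,60,60,60,40,20,8,8,8]}'
python3 -m jog '{"delta_pos":[[0,0,0],[0,0,0],[0,0,0]],"rot":[[0,0,0],[0,0,0],[0,0,0]],"grip":[8,8,8]}'
python3 - <<'E'
from h import *; from station import r
print(r.sense()["joints"]); plan(*bpose(-.37,.001,12))
E
```

```text
time_s: 13.85
tcp_pos: [0.5306, 0.2247, 0.1173]
ee_rot: [[0.936, 0.174, 0.306], [0.167, -0.985, 0.052], [0.31, 0.002, -0.951]]
wrist_force: [0.5, -0.1, -0.4]
gripper_width: 0.304
time_s: 14.1
tcp_pos: [0.5307, 0.2259, 0.1176]
ee_rot: [[0.935, 0.176, 0.306], [0.167, -0.984, 0.054], [0.311, 0.001, -0.95]]
wrist_force: [-2.8, 3.4, 1.0]
gripper_width: 0.181
[ 41.8418096   18.2853857  -38.82751314  29.18434632 -19.6839825
  31.85005933]
d [ 0.1 -0.1  0.8] v [ 0.02  0.14 -0.03] n 1 | per row [ 0.1 -0.1  0.8] [ 0.02  0.14 -0.03] j [ 42.  18. -39.  29. -20.  32.] t 14.1 w 0.18103323976911098
```

The grip closed on the paddle at 15.7 mm. Pulling out 8 mm.

```bash
python3 -m jog '{"delta_pos":[[-2.1,-0.4,1.7],[-2.1,-0.4,1.7],[-2.1,-0.4,1.7],[0,0,0],[0,0,0]],"rot":[[0,0,0],[0,0,0],[0,0,0],[0,0,0],[0,0,0]],"grip":[8,8,8,8,8]}'
python3 - <<'E'
from h import *; from station import r
s=r.sense(); F=face(*POW)[1]; print(s["joints"],(s["wrist_force"]@F).round(1)); plan(*bpose(-.37,.009,12))
E
```

```text
time_s: 14.52
tcp_pos: [0.5249, 0.2249, 0.1226]
ee_rot: [[0.935, 0.176, 0.307], [0.167, -0.984, 0.054], [0.311, 0.001, -0.95]]
wrist_force: [5.0, 3.6, -6.2]
gripper_width: 0.179
[ 42.31436356  17.39256436 -39.13194453  28.65617772 -20.31077497
  31.98258327] [ 1.8  2.7 -8.1]
d [-0.2 -0.1  0.8] v [ 0.01  0.15 -0.02] n 1 | per row [-0.2 -0.1  0.8] [ 0.01  0.15 -0.02] j [ 42.  17. -39.  29. -20.  32.] t 14.5167 w 0.1785470261205611
```

The force against the pull is about 8 N, so the bat is out. Flipping along the arc in 10 rows, turning with it.

```bash
python3 -m jog '{"delta_pos":[[3.4,0.6,3.7],[3.7,0.7,3.3],[4,0.7,3],[4.1,0.7,2.7],[4.3,0.8,2.4],[4.5,0.8,2],[4.6,0.8,1.6],[4.8,0.9,1.3]],"rot":[[-0.78,4.4,0],[-0.78,4.4,0],[-0.78,4.4,0],[-0.78,4.4,0],[-0.78,4.4,0],[-0.78,4.4,0],[-0.78,4.4,0],[-0.78,4.4,0]],"grip":[8,8,8,8,8,8,8,8]}'
python3 - <<'E'
from h import *; from station import r
s=r.sense(); F=face(*POW)[1]; print(s["joints"],(s["wrist_force"]@F).round(1)); plan(*bpose(.254,.009,12+np.degrees(.624)))
plan(*bpose(.41,.009,12+np.degrees(.78)))
E
```

```text
time_s: 15.18
tcp_pos: [0.5576, 0.2303, 0.1408]
ee_rot: [[0.943, 0.175, -0.284], [0.167, -0.985, -0.053], [-0.289, 0.003, -0.957]]
wrist_force: [-1.9, 6.5, -7.4]
gripper_width: 0.179
[ 34.46806254  32.89677704   3.36879811  -6.92076907 -75.97766047
  68.16908032] [-4.3  6.8 -6. ]
d [0.5 0.4 2.5] v [-0.02  0.99  0.03] n 1 | per row [0.5 0.4 2.5] [-0.02  0.99  0.03] j [ 34.  33.   3.  -7. -76.  68.] t 15.1833 w 0.1794494055050234
d [10.2  2.1  3.9] v [-1.59  9.79  0.02] n 2 | per row [5.1 1.1 2. ] [-0.79  4.9   0.01] j [ 34.  33.   3.  -7. -76.  68.] t 15.1833 w 0.1794494055050234
```

```bash
python3 -m jog '{"delta_pos":[[3.4,0.7,1.3],[3.4,0.7,1.3],[3.4,0.7,1.3],[0,0,0],[0,0,0]],"rot":[[-0.53,3.2,0],[-0.53,3.2,0],[-0.53,3.2,0],[0,0,0],[0,0,0]],"grip":[8,8,8,8,8]}'
python3 - <<'E'
from h import *; from station import r
s=r.sense(); F=face(*POW)[1]; print(s["joints"],(s["wrist_force"]@F).round(1)); 
plan(*bpose(.41,.009,12+np.degrees(.78)))
c,F=face(*POW); q=F.T@(s["tcp_pos"]+.006*s["ee_rot"][:,2]-c)-[0,0,.002]; print("radius",np.hypot(q[0],q[2]),"lean",np.arctan2(q[0],q[2]))
plan(*bpose(.40,0,12+np.degrees(.78)))
E
```

```text
time_s: 15.6
tcp_pos: [0.5667, 0.2319, 0.1421]
ee_rot: [[0.88, 0.175, -0.441], [0.156, -0.985, -0.08], [-0.448, 0.002, -0.894]]
wrist_force: [-3.8, 5.0, -6.0]
gripper_width: 0.177
[ 32.56683101  38.51088376  12.5730832   -9.78701504 -88.96432606
  69.82633801] [-5.5  5.6 -3.8]
d [1.1 0.5 2.6] v [0.09 0.08 0.03] n 1 | per row [1.1 0.5 2.6] [0.09 0.08 0.03] j [ 33.  39.  13. -10. -89.  70.] t 15.6 w 0.17742284705184294
radius 0.05655600804082361 lean 0.383389245165841
d [ 1.7  0.6 -6.4] v [0.09 0.08 0.03] n 1 | per row [ 1.7  0.6 -6.4] [0.09 0.08 0.03] j [ 33.  39.  13. -10. -89.  70.] t 15.6 w 0.17742284705184294
```

The lean is 0.38, so the toggle is at about 0.78 rad. Lowering the bat home.

```bash
python3 -m jog '{"delta_pos":[[0.7,0.2,-2.2],[0.7,0.2,-2.2],[0.7,0.2,-2.2],[0,0,0],[0,0,0]],"rot":[[0,0,0],[0,0,0],[0,0,0],[0,0,0],[0,0,0]],"grip":[8,8,8,8,8]}'
python3 - <<'E'
from h import *; from station import r
s=r.sense(); c,F=face(*POW); print((s["wrist_force"]@F).round(1)); 
q=F.T@(s["tcp_pos"]+.006*s["ee_rot"][:,2]-c)-[0,0,.002]; print("radius",np.hypot(q[0],q[2]),"lean",np.arctan2(q[0],q[2]))
M=s["ee_rot"]; print("back dir",-M[:,2])
E
```

```text
time_s: 16.02
tcp_pos: [0.5674, 0.2321, 0.1371]
ee_rot: [[0.88, 0.176, -0.442], [0.156, -0.984, -0.081], [-0.449, 0.002, -0.893]]
wrist_force: [-7.5, 4.5, -5.0]
gripper_width: 0.178
[-8.2  5.7 -1. ]
radius 0.051496372265527064 lean 0.3834901214542472
back dir [0.44197254 0.08113225 0.89335202]
```

```bash
python3 -m jog '{"delta_pos":[[0,0,-0.7],[0,0,0],[0,0,0],[0,0,0],[0,0,0],[0,0,0],[4,1,9],[4,1,9],[4,1,9],[4,1,9]],"rot":[[0,0,0],[0,0,0],[0,0,0],[0,0,0],[0,0,0],[0,0,0],[0,0,0],[0,0,0],[0,0,0],[0,0,0]],"grip":[8,25,40,60,60,60,60,60,60,60]}'
python3 -m jog '{"delta_pos":[[-10,0,18],[-25,0,20],[-30,0,20],[-30,0,20],[-30,0,10],[-30,0,0],[-30,0,0],[0,0,0],[0,0,0]],"rot":[[0,-4,0],[0,-4,0],[0,-4,0],[0,-4,0],[0,-4,0],[0,-4,0],[0,-4,0],[0,0,0],[0,0,0]],"grip":[60,60,60,60,60,60,60,60,60]}'
python3 - <<'E'
from h import *; from station import vision
t=vision.capture("top")["frame"][150:280,180:420,::-1]; s=vision.capture("side")["frame"][120:310,180:400,::-1]; c=vision.capture("wrist"); print(proj(c,face(*POW)[0]))
cv2.imwrite("pics/p6.png",np.vstack([np.hstack([cv2.resize(x,(400,300),interpolation=cv2.INTER_CUBIC) for x in (t,s)]),cv2.resize(c["frame"][:240,:,::-1],(800,300))]))
E
```

```text
time_s: 16.85
tcp_pos: [0.5882, 0.2349, 0.1765]
ee_rot: [[0.885, 0.177, -0.432], [0.156, -0.984, -0.082], [-0.44, 0.005, -0.898]]
wrist_force: [-0.5, 0.3, -0.5]
gripper_width: 0.593
time_s: 17.6
tcp_pos: [0.4001, 0.2342, 0.2643]
ee_rot: [[0.987, 0.157, 0.04], [0.16, -0.984, -0.081], [0.027, 0.087, -0.996]]
wrist_force: [0.8, -0.0, 0.9]
gripper_width: 0.599
[[329.40735905  27.0098787 ]]
```

View pics/p6.png

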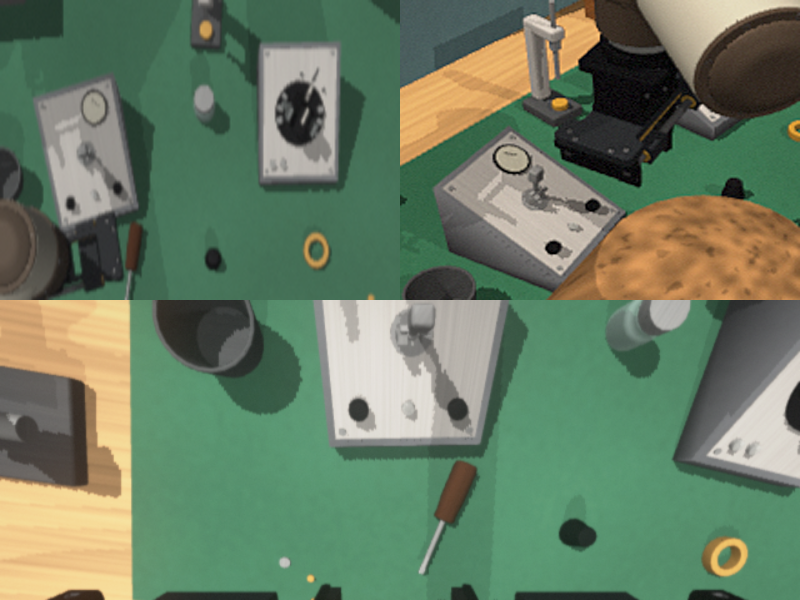

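The top view shows the selector pointer still on the bar. The paddle now stands up the slope of its pivot and the bystanders are in place. For the last picture I make a zoomed side crop, with the predicted paddle-end pixels printed for bat home and bat pulled.

```bash
python3 - <<'E'
from h import *; from station import vision
c,F=face(*POW)
o=[]
for n in ("side","wrist"):
    v=vision.capture(n); u0,v0=(proj(v,c+F[:,2]*.03)[0]-[25,22]).astype(int); v0=max(v0,0)
    o.append(cv2.resize(v["frame"][v0:v0+48,u0:u0+50,::-1],(400,384),interpolation=cv2.INTER_CUBIC))
    for l in (.3,.4):
      for pl in (0,.009):
        P=[c+F@np.array([rr*np.sin(l),0,.002+rr*np.cos(l)]) for rr in (.0,.039+pl,.05+pl,.061+pl)]
        print(n,l,pl,((proj(v,P)-[u0,v0])*8).round(0).tolist())
cv2.imwrite("pics/p7.png",np.hstack(o))
E
```

```text
side 0.3 0 [[171.0, 225.0], [187.0, 135.0], [192.0, 108.0], [196.0, 81.0]]
side 0.3 0.009 [[171.0, 225.0], [191.0, 113.0], [195.0, 86.0], [200.0, 59.0]]
side 0.4 0 [[171.0, 225.0], [175.0, 128.0], [176.0, 100.0], [177.0, 71.0]]
side 0.4 0.009 [[171.0, 225.0], [176.0, 105.0], [177.0, 76.0], [178.0, 47.0]]
wrist 0.3 0 [[177.0, 117.0], [222.0, 92.0], [238.0, 83.0], [254.0, 74.0]]
wrist 0.3 0.009 [[177.0, 117.0], [235.0, 85.0], [251.0, 76.0], [268.0, 66.0]]
wrist 0.4 0 [[177.0, 117.0], [223.0, 50.0], [239.0, 28.0], [255.0, 4.0]]
wrist 0.4 0.009 [[177.0, 117.0], [236.0, 32.0], [252.0, 8.0], [270.0, -18.0]]
```

View pics/p7.png

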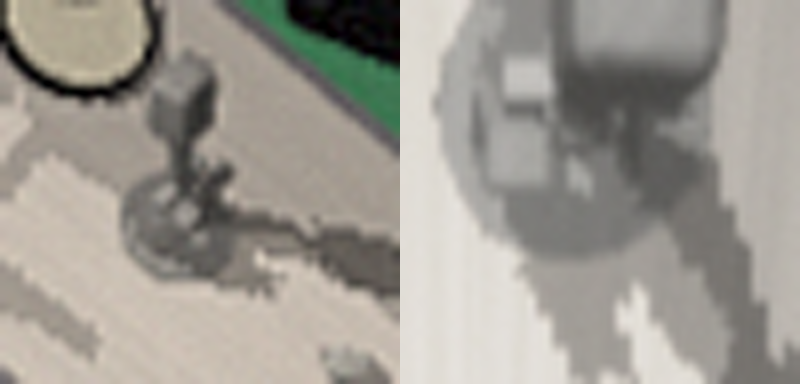

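The paddle centre in the side crop is at about (182,97). With the pivot offset removed, home predicts about (183,103) and pulled about (184,79). I check this with the projected box extents before handing in.

```bash
python3 - <<'E'
from h import *; from station import vision,r
import itertools
c,F=face(*POW); v=vision.capture("side"); u0,v0=(proj(v,c+F[:,2]*.03)[0]-[25,22]).astype(int)
for l in (.3,.4):
  for pl in (0,.003,.006):
    P=[c+F@(np.array([0,0,.002])+R.from_euler('y',l).as_matrix()@np.array([a*.007,b*.008,.05+pl+e*.011])) for a,b,e in itertools.product((-1,1),repeat=3)]
    q=(proj(v,P)-[u0,v0])*8; print(l,pl,q.min(0).round(),q.max(0).round())
s=r.sense(); print(s["wrist_force"],s["joint_velocities"].round(2))
E
```

```text
0.3 0 [149.  51.] [235. 165.]
0.3 0.003 [150.  43.] [236. 158.]
0.3 0.006 [151.  36.] [238. 151.]
0.4 0 [136.  43.] [216. 157.]
0.4 0.003 [137.  35.] [216. 149.]
0.4 0.006 [137.  27.] [217. 142.]
[ 0.33183461 -0.12123369 -0.21282401] [ 0.05  0.06 -0.67  0.03  0.19 -0.  ]
```

The top edge at row 50 matches bat home (43–46) and rules out bat pulled (27–35). Handing in.

```bash
python3 -c "
from station import finish_job
print(finish_job())"
```

```text
the job is handed in; nothing more can be done
None
```

The job is handed in at about 18 s of robot time. The selector is locked at the long bar mark and the power toggle is at ON.

- **Selector:** I pinched both tabs in the off sector at about -0.72 rad, turned clockwise to a jaw angle of 0.497 rad and let go. Afterwards the pointer lay in line with the bar mark, though my rough pixel reading of its angle was 0.56 rad. The tabs measured 56.0 mm across, which is fully out.
- **Toggle:** I pulled it outward against about 8 N, flipped it up the slope and lowered it before letting go. My measurements put it at about 0.78 rad.
- **Bat home:** In the last side picture the top edge of the paddle matches home and rules out pulled. The bottom edge was 15 px higher than predicted for home and matched a 6 mm pull. The paddle centre sat about 6 px high, roughly 2 mm. I put both down to rounded edges and blur, so bat home is likely but less sharply confirmed than the rest.
- **Bystanders and robot:** The bystanders visible in the last pictures look undisturbed; the desk clock was not in those crops. The robot stands clear with a wrist force below 0.5 N.

One approach to the toggle stalled when joint 5 came near its range limit. I redid it with a steeper tool, and it touched nothing.

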